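Brace the square jar and twist its lid off

TASK

Open the square glass jar of cinnamon sticks with one hand: turn it so that its flat sides fit the square recess of the wooden jar holder, set it in upright and fully home, then twist its steel lid anticlockwise until the lugs let go. Lift the lid straight off and finish while still holding it level over the mouth of the jar, about 2 cm clear of the glass, with the jar still fully home in the holder. Leave the other things on the counter where they are.

Things in the scene. Friction and masses are not known exactly. Their poses are not given: they have to be found in the camera images.
- jar: Square clear-glass jar of cinnamon sticks, about 0.3 kg. Body 62 x 62 mm (corner radius 12), upright sides to 76 mm, then a shoulder narrowing to a round neck, 44 mm across, at 89 mm; 110.5 mm tall with its lid. Origin: centre of the underside, z up, x and y square to the flats. Fits the recess any of four ways round. Standing loose it would just spin along with the lid.
- jar_mouth (a point): Centre of the jar's mouth, 108 mm above its foot, axes as the jar's. Below the lid's edge the round neck leaves room: at the lid's radius the glass shoulder is at least 6 mm lower than the lid's edge.
- lid: Round steel twist-off lid on the jar, finely ribbed round the edge: 60 mm across, 19 mm tall, 45 g. Origin: centre of its lower edge, z up; shut, it is 91.5 mm above the jar's foot, on the jar's axis. A squeezed gasket makes it tight: about 0.5 N m turn it. It hardly rises as it turns; lifted too early it takes the jar along. Free, it lifts straight off; its edge clears the mouth after 17 mm.
- lid_lug (a point): Point on the lid's x axis, 28 mm from its centre, 5 mm above its edge, at one of three inner lugs held under ridges on the neck. Shut, the lid's x axis points 34 to 44 degrees clockwise (from above) of the jar's x axis; it is free from 7 degrees anticlockwise of it (41 to 51 degrees of turning) and meets the next stops at 55. About 70 degrees of turning relative to the jar is right.
- holder: Jar holder fixed to the counter: wooden block 110 x 110 x 42 mm on a rubber foot 116 mm wide, with a square recess in its top and a small black lever low on its +x side (77 mm from the centre, 11 mm high). Origin: centre of the underside, z up, x and y square to its sides.
- recess (a point): Centre of the recess's floor, 12 mm above the counter, axes as the holder's; the origin of a jar fully home lies here. The recess is 66 x 66 mm (2 mm play on each side of the jar) and 30 mm deep, its top edge bevelled outwards 6 mm over the last 6 mm. The jar can turn about 7 degrees either way in it before its flats bear on the walls.
- mug: Red mug, 84 mm wide, 116 mm with its handle, 96 mm tall, standing upright behind the jar and holder, in the middle. Origin at the underside. Leave alone.
- teaspoon: Teaspoon, 134 x 27 x 12 mm, lying between the jar and the holder. Leave alone.
- tea_box: Tea carton, 73 x 132 x 77 mm, standing at the back left. Origin at the underside. Leave alone.

How it is judged:
On the way, in this order (a step that is already met when the one before it is completed fails the run):
1. the jar stands fully home in the holder's recess, its lid still shut (z of jar in the frame of recess below 0.004 m and horizontal distance between jar and recess below 0.006 m and angle between jar's own z axis and vertical below 0.08 rad and y of lid_lug in the frame of jar below -0.008 m and z of lid in the frame of jar below 0.094 m), for 0.2 s.
2. the lid is turned anticlockwise until its lugs are free, the jar braced in the holder (z of jar in the frame of recess below 0.004 m and horizontal distance between jar and recess below 0.006 m and angle between jar's own z axis and vertical below 0.08 rad and y of lid_lug in the frame of jar above 0.002 m).
At the end, for the whole second after the job is handed in: The gripper holds the lid still, level (0.15 rad), its lower edge 3 to 45 mm above the jar's mouth, within 15 mm of the recess axis, touching only the fingers; the jar is upright (0.08 rad), within 6 mm of the recess centre and 4 mm of its floor (z of jar in the frame of recess below 0.004 m and horizontal distance between jar and recess below 0.006 m and angle between jar's own z axis and vertical below 0.08 rad and z of lid in the frame of jar between 0.111 and 0.153 m and horizontal distance between lid and recess below 0.015 m and angle between lid's own z axis and vertical below 0.15 rad and contact force between the fingers and lid above 1 N and contact force between lid and jar below 0.05 N and linear speed of lid below 0.02 m/s); the arm keeps its last pose, push and grip.
It fails at once if the jar is tipped over (angle between jar's own z axis and vertical above 0.5 rad).
It fails at once if the red mug is pushed away (more than 3 cm) (distance of mug from where it was at the start of the episode above 0.03 m).
It fails at once if the teaspoon is pushed away (more than 3 cm) (distance of teaspoon from where it was at the start of the episode above 0.03 m).
It fails at once if the tea box is pushed away (more than 3 cm) (distance of tea_box from where it was at the start of the episode above 0.03 m).
It also fails if it takes over 45 s, if anything falls off the work surface, if the arm or the gripper's body presses on something with over 40 N, if the wrist force passes 120 N, or if a joint passes its speed limit or range.

ROBOT

A 7-joint arm with a two-finger parallel gripper is mounted at the origin on a cart in front of the work surface, level with it; the furniture and walls round the work are solid. World frame = base frame: x ahead of the robot, y to its left, z up, the work surface at z = 0. Lengths are in m, angles in rad, forces in N, time in s.
With the tool pointing down it reaches from about 0.425 to 0.875 m from the base axis. Payload 4.7 kg.
Tool frame: the origin (TCP) lies midway between the tips of the shut fingers; the grasp point (between the pads) lies 19 mm behind it (bot.grip_depth is the distance from the TCP to the grasp point, in m); z points along the fingers, y is the line along which they close (so a half turn about z gives the same grasp; the last joint's range is limited). The gripper opens to 87 mm and grips with 3 to 60 N. Pads are 19 mm wide; open, the fingers measure 117 mm over their backs; the gripper's body (75 mm by 190 mm) begins 51 mm behind the grasp point.
Start: joints at [0.014, 0.321, -0.07, 1.45, 0.023, 1.371, -0.057], TCP at [0.65, -0, 0.223] pointing down, gripper open.
Joint ranges: [-2.86, 2.86], [-0.3, 2.09], [-1.38, 1.24], [0.06, 2.45], [-1.56, 4.7], [0.09, 2.05], [-2.69, 2.69]. Speed limits (rad/s): [2.57, 2.57, 3.14, 3.14, 3.14, 3.14, 3.14].

INTERFACE

Orientations are given as [roll, pitch, yaw] about the fixed x, y, z axes, in that order (R = Rz(yaw) Ry(pitch) Rx(roll)).
In Python, from workcell import bot gives the robot as it stands.
- The arm moves only by the tool carry_out, never from a script. Its argument "targets" is a list of rows, each a list of 3 entries, a list of its own where there are three numbers: the closure, from -1 (fully open) to 1 (shut), then the shift along the tool's x, y, z in m, then the turn, a rotation vector about the tool's x, y, z in degrees. A call has 1 to 20 rows; each row is the pose to reach, as a shift and turn from the pose commanded when the call began, along the tool's axes at that moment; what a row does not reach only later rows make up. A row lasts 1/10 s, in which the tool goes at most 50 mm and 8.59 degrees, less where a joint would pass 70% of its speed; a pose out of reach is approached as far as the arm can. A call with a gripper value outside its range is refused whole. The fingers move at their own pace and stop on an object; the grip force is fixed at half the most. Time passes only in rows, so rows that repeat a pose let the fingers close. It gives the time, the measured TCP pose, the force, the opening and the grip force at its end, in the units of the state.
- bot.get_obs(): the state, without advancing time (a new reading comes with each control period).
- bot.get_image(name): name is "scene" or "side" or "wrist"; returns (picture, depth): 480x640x3 uint8, red, green, blue; 480x640 float32, m along the optical axis (not along the pixel's ray), 0 where there is no reading.
- bot.camera_params(name): a dict with "K" (3x3 intrinsics, pixels), "R" (3x3) and "t" (3): a world point X has camera coordinates R X + t. Camera axes: x right, y down, z forward; pixel columns grow to the right and rows downward; lengths in m; the calibration is good to about 2 mm. A picture is of the moment at which its call begins: read the wrist's pose just before it. camera_params takes no time and is no camera call; for the wrist camera it gives the pose at the moment of the call.
- bot.sign_off(): hands the job in; it is judged then, once.
The state is a dict: "time_s": time; "qpos": joint angles; "qd": joint speeds; "joint_efforts": joint torques, N m; "eef_pos": TCP position; "tool_rot": TCP orientation; "ft_force": force on the tool from outside, world axes, zero at the start; "ft_torque": the same for the moment, N m; "opening": finger opening in m; "gripper_force": force on a finger pad.
Only numpy, scipy, OpenCV 4.12 (cv2) and the standard library are available. Lean on these libraries where they do the work, as an engineer would, in place of code of your own. Each camera call takes 0.05 s, during which the arm holds its last target. There are 200 camera calls.

## Working session

There is one attempt and no reset: what is moved stays moved. The work goes in short steps, Python scripts to look and compute and a tool call to move; the robot and the scene stay as the last step left them, time stands still between calls to the robot, and variables do not carry over. Pictures are saved under pics/ and viewed, at most 10 in all, crops included, and the job is handed in when it is done.

Besides the shell and the picture viewer there is one more tool, called after "Request:" as name(argument=value, ...) on one line, values as JSON. carry_out: Moves the arm, as the interface text tells. Its arguments: {"type":"object","properties":{"targets":{"type":"array"}},"required":["targets"]}

```bash
mkdir -p pics; cat > h.py <<'E'
import numpy as np, cv2
from workcell import bot
def grab(name,tag):
    p=bot.camera_params(name); im,d=bot.get_image(name)
    cv2.imwrite(f'pics/{tag}.png',im[:,:,::-1]); np.savez(f'pics/{tag}.npz',im=im,d=d,K=p['K'],R=p['R'],t=p['t'])
    return im,d,p
def load(tag): 
    z=np.load(f'pics/{tag}.npz'); return z
def ray(z,u,v,h):
    R=z['R'];c=-R.T@z['t'];r=R.T@(np.linalg.inv(z['K'])@np.array([u,v,1.]))
    return c+r*(h-c[2])/r[2]
def cloud(z):
    d=z['d'];v,u=np.mgrid[:480,:640];P=np.stack([u,v,np.ones_like(u)],-1).reshape(-1,3)@np.linalg.inv(z['K']).T*d.reshape(-1,1)
    return ((P-z['t'])@z['R']).reshape(480,640,3)
E
python3 - <<'E'
from h import *
for n in ['scene','side','wrist']:
    im,d,p=grab(n,n+'0'); print(n,-np.array(p['R']).T@p['t'])
a=cv2.imread('pics/scene0.png');b=cv2.imread('pics/side0.png')
o=bot.get_obs();print(o['eef_pos'],o['tool_rot'],o['opening'],o['time_s'])
E
```

```text
scene [0.18060514 0.58856891 0.70658245]
side [ 0.00335061 -0.93886885  0.48367307]
wrist [0.64943297 0.0776527  0.38357208]
[ 6.49577837e-01 -6.07494985e-05  2.21717764e-01] [-3.14011236e+00  7.76858784e-05  1.57078425e+00] 0.08710209858230059 0.15
```

View pics/scene0.png

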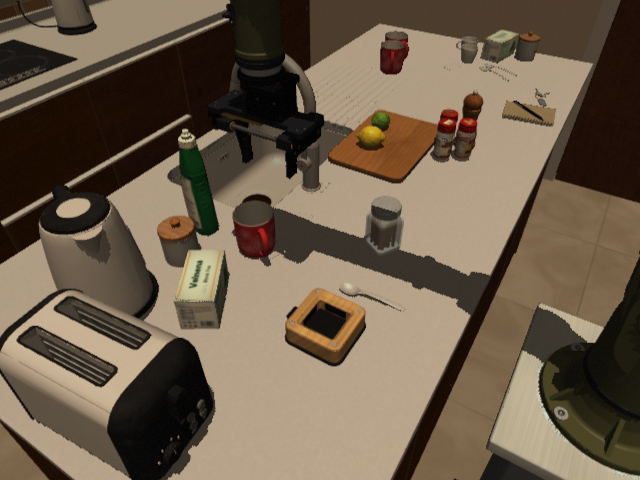

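View pics/wrist0.png

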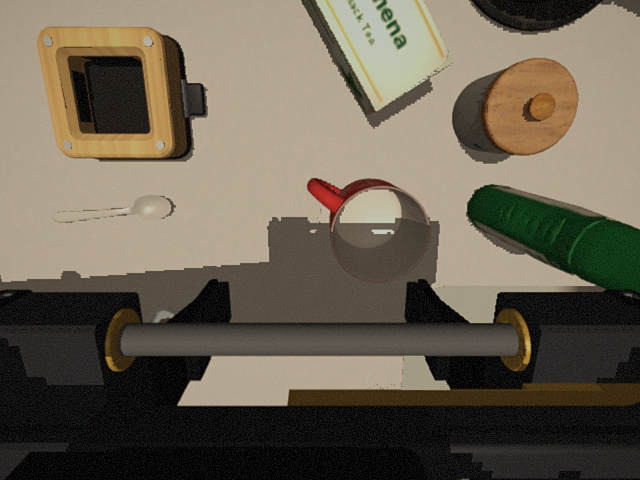

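The scene shows the holder at about (325,325), the jar at (384,225), the spoon between them at (370,297), the mug at (254,230) and the tea box at (203,288). The wrist view shows the holder's top at about (105,92) with its lever on the right at (195,100), towards world +x.

```bash
python3 - <<'E'
from h import *
for tag in ['wrist0','scene0']:
    z=load(tag);C=cloud(z);hsv=cv2.cvtColor(z['im'],cv2.COLOR_RGB2HSV)
    m=(abs(C[...,2]-.042)<.005)&(hsv[...,1]>80)&(hsv[...,0]<25)&(C[...,1]<.4)&(C[...,0]>.3)&(C[...,0]<.8)&(C[...,1]>0)
    n,l,s,_=cv2.connectedComponentsWithStats(m.astype(np.uint8)); k=1+s[1:,4].argmax(); P=C[l==k]
    r=cv2.minAreaRect((P[:,:2]*1000).astype(np.float32)); print(tag,'holder',r,np.median(P[:,2]),s[k])
    # lid
    if tag=='scene0':
        w=np.zeros((480,640),bool);w[190:255,355:410]=1
        P=C[w];P=P[(P[:,2]>.02)&(P[:,2]<.2)]
        print(np.histogram(P[:,2],bins=np.arange(.02,.13,.01)))
        m=w&(C[...,2]>.105)&(C[...,2]<.117);P=C[m];print(len(P),cv2.minEnclosingCircle((P[:,:2]*1000).astype(np.float32)),np.median(P,0))
    m=((hsv[...,0]<8)|(hsv[...,0]>172))&(hsv[...,1]>150)&(C[...,2]>.02)&(C[...,2]<.11)&(C[...,1]>-.1);
    P=C[m&(C[...,0]<.9)&(C[...,1]<.4)];print('mug',P.min(0),P.max(0))
z=load('scene0');b=z['im'][180:260,340:430];s=load('side0')
cv2.imwrite('pics/mix.png',np.hstack([s['im'],]) [:,:,::-1])
E
```

```text
wrist0 holder ((461.0977478027344, 114.56513977050781), (109.52110290527344, 110.82807922363281), 89.88150787353516) 0.0414291933901719 [  37   27  138  132 9503]
mug [0.42726528 0.00251933 0.02002662] [0.85209751 0.19455092 0.09057035]
scene0 holder ((459.515380859375, 114.45252990722656), (111.68775939941406, 110.4579086303711), 89.91609191894531) 0.04073406568387584 [ 285  289   80   63 1784]
(array([128, 138, 136, 134, 142, 177, 170, 100, 433,  90]), array([0.02, 0.03, 0.04, 0.05, 0.06, 0.07, 0.08, 0.09, 0.1 , 0.11, 0.12]))
463 ((474.0948486328125, -149.22471618652344), 31.793582916259766) [ 0.47290701 -0.14546606  0.10882356]
mug [ 0.49232288 -0.02300708  0.02010094] [0.72607496 0.39440034 0.09515647]
```

View pics/side0.png

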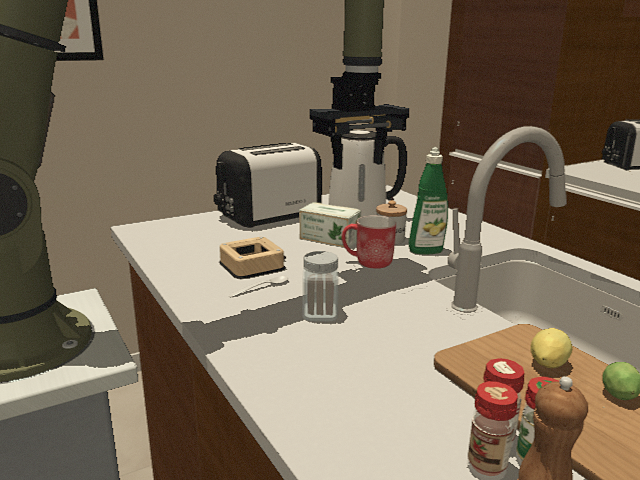

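The side view shows the jar at about (321,287) standing upright, the holder at (252,257) and the spoon at (260,285). The holder's centre measures (0.461, 0.114) with yaw about 0, and the lid is near (0.474, -0.148). I'm moving the wrist camera over the jar.

Request:
carry_out(targets=[[-1, [-0.046, -0.034, 0], [0, 0, 0]], [-1, [-0.092, -0.068, 0], [0, 0, 0]], [-1, [-0.138, -0.102, 0], [0, 0, 0]], [-1, [-0.184, -0.136, 0], [0, 0, 0]], [-1, [-0.23, -0.17, 0], [0, 0, 0]], [-1, [-0.23, -0.17, 0], [0, 0, 0]], [-1, [-0.23, -0.17, 0], [0, 0, 0]], [-1, [-0.23, -0.17, 0], [0, 0, 0]]])

```text
time_s: 0.95
eef_pos: [0.4796, -0.2305, 0.2226]
tool_rot: [3.141, -0.0, 1.569]
ft_force: [-0.2, 0.7, 0.7]
opening: 0.0873
gripper_force: 0.0
```

```bash
python3 - <<'E'
from h import *
im,d,p=grab('wrist','w1');o=bot.get_obs();print(o['eef_pos'],o['tool_rot'],o['qpos'],o['time_s'])
z=load('w1');C=cloud(z);v,u=np.where((C[...,2]>.1)&(C[...,2]<.12)&(np.hypot(C[...,0]-.474,C[...,1]+.148)<.05))
P=C[v,u];print(len(P),cv2.minEnclosingCircle((P[:,:2]*1000).astype(np.float32)),np.median(P,0),u.mean(),v.mean())
g=lambda X:(lambda q:q[:2]/q[2])(z['K']@(z['R']@np.array(X)+z['t']))
print(g([.474,-.148,0.11]),g([.474,-.148,0]))
E
```

```text
[ 0.4803727  -0.22922655  0.22248238] [ 3.14125169e+00 -7.75692670e-04  1.57124957e+00] [ 0.30935272  0.07020341  0.09100143  1.747068   -0.00744637  1.32460584
  0.40239905] 1.0
5394 ((476.1500549316406, -147.8742218017578), 30.4470157623291) [ 0.47625429 -0.1467799   0.10970097] 312.73934000741565 130.26269929551353
[309.82527302 131.7688194 ] [311.9075981 133.7737903]
```

View pics/w1.png

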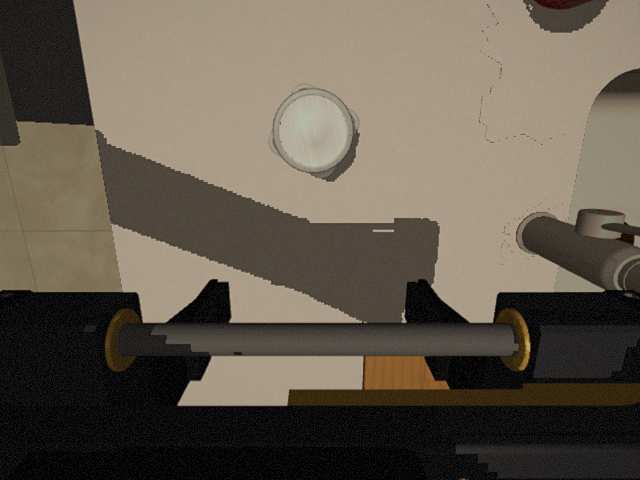

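The wrist view shows the lid centred at (313,130), with glass corners showing near (305,88), (355,120), (322,173) and (273,142). That puts the corners at about 13° and the flats at about -32°/58°. I'll refine this with a mask.

```bash
python3 - <<'E'
from h import *
z=load('w1');C=cloud(z)
D=C-np.array([.476,-.148,0]);r=np.hypot(D[...,0],D[...,1])
for lo,hi in [(.02,.07),(.06,.09),(.02,.1)]:
    m=(C[...,2]>lo)&(C[...,2]<hi)&(r<.05)
    a=np.degrees(np.arctan2(D[...,1],D[...,0]))[m];w=r[m]>.033
    s=np.exp(4j*np.radians(a[w]));print(lo,hi,w.sum(),np.degrees(np.angle(s.mean()))/4,abs(s.mean()),r[m].max() if m.any() else 0)
    if m.sum()>20:
        hull=cv2.minAreaRect((C[m][:,:2]*1000).astype(np.float32));print(hull)
c=z['im'][70:190,250:380];cv2.imwrite('pics/c1.png',cv2.resize(c,None,fx=5,fy=5,interpolation=cv2.INTER_CUBIC)[:,:,::-1])
E
```

```text
0.02 0.07 0 nan nan 0
0.06 0.09 465 15.078999755107795 0.8145923072154077 0.03881521524858038
((476.03643798828125, -147.99462890625), (61.49079895019531, 61.73286819458008), 60.57194900512695)
0.02 0.1 465 15.078999755107795 0.8145923072154077 0.03881521524858038
((476.03643798828125, -147.99462890625), (61.49079895019531, 61.73286819458008), 60.57194900512695)<stdin>:7: RuntimeWarning: Mean of empty slice.
  ret = ret.dtype.type(ret / rcount)
```

View pics/c1.png

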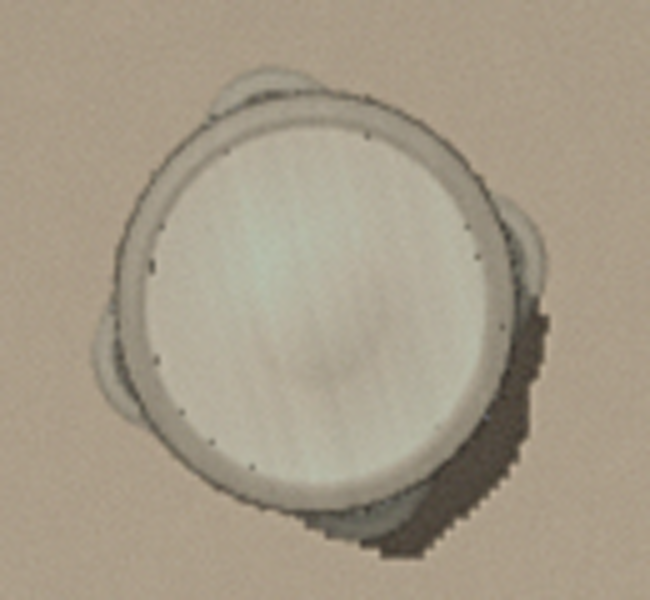

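Depth on the shoulder gives a 61.6 mm square centred at (0.476, -0.148) with its flats at -29.4°, which agrees with the lid. I'm going over the jar, turning to match, and descending to TCP z≈0.048.

Request:
carry_out(targets=[[-1, [0.041, -0.002, 0], [0, 0, 8]], [-1, [0.082, -0.004, 0], [0, 0, 16]], [-1, [0.082, -0.004, 0], [0, 0, 24]], [-1, [0.082, -0.004, 0], [0, 0, 29.4]], [-1, [0.082, -0.004, 0.03], [0, 0, 29.4]], [-1, [0.082, -0.004, 0.06], [0, 0, 29.4]], [-1, [0.082, -0.004, 0.09], [0, 0, 29.4]], [-1, [0.082, -0.004, 0.12], [0, 0, 29.4]], [-1, [0.082, -0.004, 0.145], [0, 0, 29.4]], [-1, [0.082, -0.004, 0.165], [0, 0, 29.4]], [-1, [0.082, -0.004, 0.175], [0, 0, 29.4]], [-1, [0.082, -0.004, 0.175], [0, 0, 29.4]], [-1, [0.082, -0.004, 0.175], [0, 0, 29.4]]])

```text
time_s: 2.3
eef_pos: [0.4769, -0.1474, 0.0482]
tool_rot: [3.141, -0.0, 1.059]
ft_force: [-0.0, -0.5, 0.3]
opening: 0.0868
gripper_force: 0.0
```

Request:
carry_out(targets=[[1, [0, 0, 0], [0, 0, 0]], [1, [0, 0, 0], [0, 0, 0]], [1, [0, 0, 0], [0, 0, 0]], [1, [0, 0, 0], [0, 0, 0]], [1, [0, 0, 0], [0, 0, 0]], [1, [0, 0, 0], [0, 0, 0]], [1, [0, 0, 0], [0, 0, 0]], [1, [0, 0, 0], [0, 0, 0]], [1, [0, 0, 0], [0, 0, 0]], [1, [0, 0, 0], [0, 0, 0]]])

```text
time_s: 3.3
eef_pos: [0.4766, -0.1483, 0.048]
tool_rot: [3.14, -0.0, 1.058]
ft_force: [1.5, -1.3, 4.8]
opening: 0.0618
gripper_force: 30.0
```

Request:
carry_out(targets=[[1, [0, 0, -0.01], [0, 0, 0]], [1, [0, 0, -0.03], [0, 0, 0]], [1, [0, 0, -0.05], [0, 0, 0]], [1, [0, 0, -0.07], [0, 0, 0]], [1, [0, 0, -0.08], [0, 0, 0]], [1, [0, 0, -0.08], [0, 0, -7]], [1, [0, 0, -0.08], [0, 0, -14]], [1, [0, 0, -0.08], [0, 0, -21]], [1, [0, 0, -0.08], [0, 0, -27]], [1, [0, 0, -0.08], [0, 0, -29.4]], [1, [0, 0, -0.08], [0, 0, -29.4]], [1, [0, 0, -0.08], [0, 0, -29.4]]])

```text
time_s: 4.5
eef_pos: [0.4752, -0.1478, 0.1268]
tool_rot: [-3.14, -0.001, 1.57]
ft_force: [-0.3, 0.2, -3.4]
opening: 0.0619
gripper_force: 30.0
```

Request:
carry_out(targets=[[1, [0.02, -0.001, 0], [0, 0, 0]], [1, [0.05, -0.003, 0], [0, 0, 0]], [1, [0.085, -0.005, 0], [0, 0, 0]], [1, [0.12, -0.007, 0], [0, 0, 0]], [1, [0.155, -0.009, 0], [0, 0, 0]], [1, [0.19, -0.011, 0], [0, 0, 0]], [1, [0.225, -0.013, 0], [0, 0, 0]], [1, [0.25, -0.015, 0], [0, 0, 0]], [1, [0.2625, -0.015, 0], [0, 0, 0]], [1, [0.2625, -0.015, 0], [0, 0, 0]], [1, [0.2625, -0.015, 0], [0, 0, 0]], [1, [0.2625, -0.015, 0], [0, 0, 0]]])

```text
time_s: 5.7
eef_pos: [0.4612, 0.1124, 0.1274]
tool_rot: [-3.141, 0.001, 1.568]
ft_force: [-0.1, -0.2, -3.7]
opening: 0.0617
gripper_force: 30.0
```

```bash
python3 - <<'E'
from h import *
grab('side','s2');grab('scene','sc2');a=load('side0' if 0 else 's2')['im'][180:300,180:320];b=load('sc2')['im'][200:380,240:410]
a=cv2.resize(a,(400,343));b=cv2.resize(b,(400,424));m=np.zeros((424,800,3),np.uint8);m[:343,:400]=a;m[:,400:]=b
cv2.imwrite('pics/m2.png',m[:,:,::-1]);o=bot.get_obs();print(o['eef_pos'],o['tool_rot'])
E
```

```text
[0.46123124 0.112861   0.127483  ] [-3.14147019e+00  5.02376503e-04  1.56810917e+00]
```

View pics/m2.png

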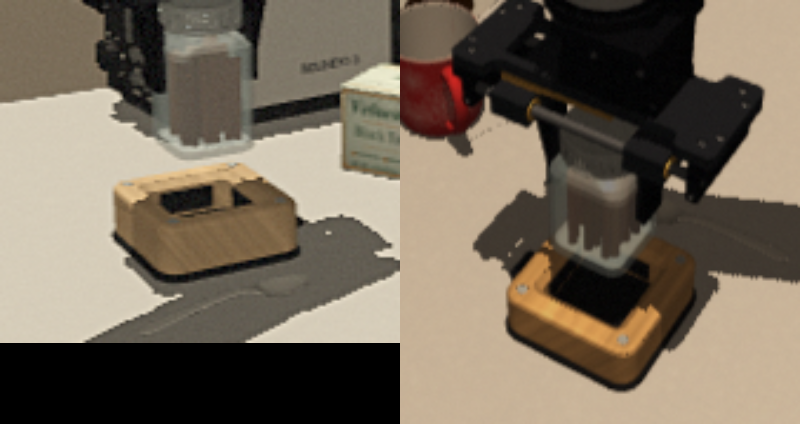

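Both views show the jar upright over the recess with its flats parallel to the holder. I'm correcting about 1.5 mm in y and lowering part way.

Request:
carry_out(targets=[[1, [0.0015, 0, 0.01], [0, 0, 0]], [1, [0.0015, 0, 0.02], [0, 0, 0]], [1, [0.0015, 0, 0.03], [0, 0, 0]], [1, [0.0015, 0, 0.036], [0, 0, 0]], [1, [0.0015, 0, 0.041], [0, 0, 0]], [1, [0.0015, 0, 0.046], [0, 0, 0]], [1, [0.0015, 0, 0.05], [0, 0, 0]], [1, [0.0015, 0, 0.05], [0, 0, 0]], [1, [0.0015, 0, 0.05], [0, 0, 0]]])

```text
time_s: 6.7
eef_pos: [0.4611, 0.116, 0.0777]
tool_rot: [3.141, -0.0, 1.571]
ft_force: [1.1, 0.0, -4.6]
opening: 0.0613
gripper_force: 30.0
```

Request:
carry_out(targets=[[1, [0, 0, 0.005], [0, 0, 0]], [1, [0, 0, 0.01], [0, 0, 0]], [1, [0, 0, 0.014], [0, 0, 0]], [1, [0, 0, 0.017], [0, 0, 0]], [1, [0, 0, 0.018], [0, 0, 0]], [1, [0, 0, 0.018], [0, 0, 0]], [1, [0, 0, 0.018], [0, 0, 0]]])

```text
time_s: 7.4
eef_pos: [0.4608, 0.1159, 0.06]
tool_rot: [-3.141, 0.0, 1.571]
ft_force: [-3.9, -1.4, 4.0]
opening: 0.0618
gripper_force: 30.0
```

Request:
carry_out(targets=[[1, [0, 0, 0.001], [0, 0, 0]], [-1, [0, 0, 0.001], [0, 0, 0]], [-1, [0, 0, 0.001], [0, 0, 0]], [-1, [0, 0, 0.001], [0, 0, 0]], [-1, [0, 0, 0.001], [0, 0, 0]], [-1, [0, 0, 0.001], [0, 0, 0]], [-1, [0, 0, -0.01], [0, 0, 0]], [-1, [0, 0, -0.025], [0, 0, 0]], [-1, [0, 0, -0.042], [0, 0, 0]], [-1, [0, 0, -0.042], [0, 0, 0]], [-1, [0, 0, -0.042], [0, 0, 0]]])

```text
time_s: 8.5
eef_pos: [0.4613, 0.116, 0.102]
tool_rot: [3.14, -0.0, 1.571]
ft_force: [0.2, 0.6, -0.8]
opening: 0.087
gripper_force: 0.0
```

```bash
python3 - <<'E'
from h import *
z=grab('side','s3');z=grab('scene','sc3');o=bot.get_obs();print(o['eef_pos'],o['tool_rot'],o['qpos'],o['opening'])
for t in['s3','sc3']:
    C=cloud(load(t));m=(np.hypot(C[...,0]-.461,C[...,1]-.115)<.033)&(C[...,2]>.05)&(C[...,2]<.128);P=C[m];print(t,len(P),P[:,2].max(),np.median(P,0))
a=load('s3')['im'][170:290,180:320];b=load('sc3')['im'][200:380,240:410]
a=cv2.resize(a,(400,343));b=cv2.resize(b,(400,424));m=np.zeros((424,800,3),np.uint8);m[:343,:400]=a;m[:,400:]=b
cv2.imwrite('pics/m3.png',m[:,:,::-1])
E
```

```text
[0.46049634 0.11582329 0.10092618] [-3.14063643e+00  3.33096942e-04  1.57088465e+00] [-0.04594721  0.06290647 -0.26339371  2.01144511  0.01868531  1.07049101
 -0.31773608] 0.08718345918277018
s3 823 0.12340218132309297 [0.45485126 0.09197624 0.10333373]
sc3 1402 0.12464854073303575 [0.45529221 0.13067648 0.11744694]
```

View pics/m3.png

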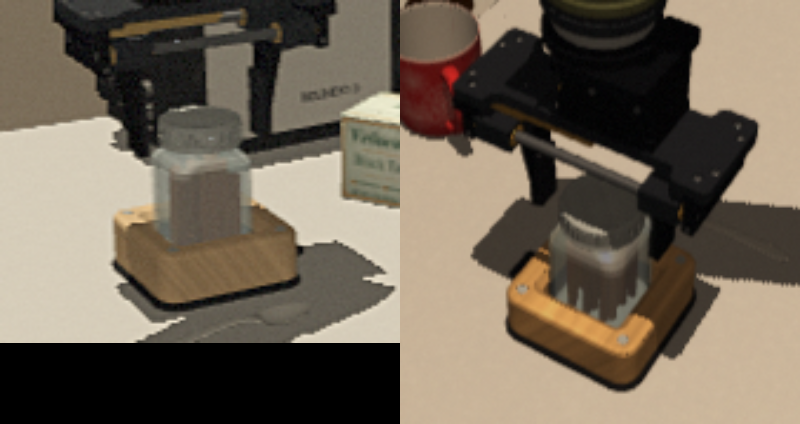

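Both views show the jar upright in the recess. The lid top is at 0.123, where 0.1225 is expected, so it is fully home. Joint 7 has plenty of range, so I'm pre-turning 40° clockwise and closing on the lid.

Request:
carry_out(targets=[[-1, [0, 0, 0], [0, 0, 8]], [-1, [0, 0, 0], [0, 0, 16]], [-1, [0, 0, 0], [0, 0, 24]], [-1, [0, 0, 0], [0, 0, 32]], [-1, [0, 0, 0], [0, 0, 40]], [-1, [0, 0, 0], [0, 0, 40]], [-1, [0, 0, 0], [0, 0, 40]], [1, [0, 0, 0], [0, 0, 40]], [1, [0, 0, 0], [0, 0, 40]], [1, [0, 0, 0], [0, 0, 40]], [1, [0, 0, 0], [0, 0, 40]], [1, [0, 0, 0], [0, 0, 40]], [1, [0, 0, 0], [0, 0, 40]], [1, [0, 0, 0], [0, 0, 40]], [1, [0, 0, 0], [0, 0, 40]]])

```text
time_s: 10.1
eef_pos: [0.4611, 0.116, 0.1016]
tool_rot: [3.141, -0.0, 0.873]
ft_force: [0.3, 0.4, 0.5]
opening: 0.0599
gripper_force: 30.0
```

Request:
carry_out(targets=[[1, [0, 0, 0], [0, 0, -4]], [1, [0, 0, 0], [0, 0, -8]], [1, [0, 0, 0], [0, 0, -12]], [1, [0, 0, 0], [0, 0, -16]], [1, [0, 0, 0], [0, 0, -20]], [1, [0, 0, 0], [0, 0, -24]], [1, [0, 0, 0], [0, 0, -28]], [1, [0, 0, 0], [0, 0, -32]]])

```text
time_s: 10.9
eef_pos: [0.461, 0.116, 0.1015]
tool_rot: [-3.142, -0.0, 1.434]
ft_force: [0.5, 0.8, 0.1]
opening: 0.0599
gripper_force: 30.0
```

```bash
python3 - <<'E'
from h import *
o=bot.get_obs();print(o['ft_force'],o['ft_torque'],o['eef_pos'],o['tool_rot'])
E
```

```text
[0.53857269 0.82240302 0.08936131] [-0.01083549  0.03464745  0.00236736] [0.46095649 0.11600951 0.10154059] [-3.14150875e+00 -1.56074737e-06  1.43409011e+00]
```

```bash
python3 - <<'E'
from h import *
grab('side','s4');grab('scene','sc4');o=bot.get_obs();print(o['ft_torque'],o['joint_efforts'],o['opening'],o['gripper_force'])
a=load('s4')['im'][170:290,180:320];b=load('sc4')['im'][200:380,240:410]
a=cv2.resize(a,(400,343),interpolation=cv2.INTER_CUBIC);b=cv2.resize(b,(400,424),interpolation=cv2.INTER_CUBIC);m=np.zeros((424,800,3),np.uint8);m[:343,:400]=a;m[:,400:]=b
cv2.imwrite('pics/m4.png',m[:,:,::-1])
E
```

```text
[ 0.06898457  0.03028833 -0.01550938] [ 2.91489152e-02 -3.07603526e+01 -4.10597194e-01 -2.79901814e+01
 -5.57200180e-02 -9.94812194e-05  4.82498221e-01] 0.05954045370916159 29.99921357491985
```

View pics/m4.png

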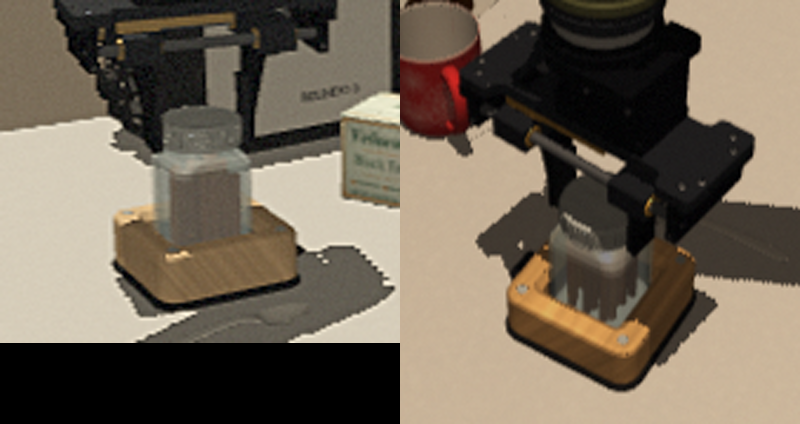

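The jar still sits home and the lid is held. The joint 7 effort of 0.48 N m matches the expected gasket torque. I'm continuing to about 77° in total.

Request:
carry_out(targets=[[1, [0, 0, 0], [0, 0, -4]], [1, [0, 0, 0], [0, 0, -8]], [1, [0, 0, 0], [0, 0, -12]], [1, [0, 0, 0], [0, 0, -16]], [1, [0, 0, 0], [0, 0, -20]], [1, [0, 0, 0], [0, 0, -24]], [1, [0, 0, 0], [0, 0, -28]], [1, [0, 0, 0], [0, 0, -32]], [1, [0, 0, 0], [0, 0, -36]], [1, [0, 0, 0], [0, 0, -40]], [1, [0, 0, 0], [0, 0, -43]], [1, [0, 0, 0], [0, 0, -45]], [1, [0, 0, 0], [0, 0, -45]], [1, [0, 0, 0], [0, 0, -45]]])

```text
time_s: 12.4
eef_pos: [0.461, 0.116, 0.1016]
tool_rot: [3.142, 0.0, 2.215]
ft_force: [0.2, 0.0, 0.5]
opening: 0.0599
gripper_force: 30.0
```

```bash
python3 - <<'E'
from h import *
o=bot.get_obs();print(o['ft_force'],o['ft_torque'],o['eef_pos'],o['tool_rot'],o['joint_efforts'])
E
```

```text
[0.1877502  0.00117404 0.53610467] [ 0.02555362 -0.05085902  0.03267223] [0.4610153  0.115997   0.10157511] [3.14157146e+00 3.88772083e-05 2.21481982e+00] [ 2.14070646e-02 -3.05897355e+01 -4.45354627e-01 -2.79407340e+01
 -4.13448166e-02  4.86633182e-02  2.12904313e-03]
```

Joint 7 effort fell from 0.48 to about 0, so the lid is free. I'll test with a small lift.

Request:
carry_out(targets=[[1, [0, 0, -0.002], [0, 0, 0]], [1, [0, 0, -0.004], [0, 0, 0]], [1, [0, 0, -0.006], [0, 0, 0]], [1, [0, 0, -0.006], [0, 0, 0]], [1, [0, 0, -0.006], [0, 0, 0]], [1, [0, 0, -0.006], [0, 0, 0]]])

```text
time_s: 13.0
eef_pos: [0.461, 0.1159, 0.1075]
tool_rot: [3.142, 0.0, 2.217]
ft_force: [-0.2, -0.3, -0.7]
opening: 0.0596
gripper_force: 30.0
```

The force change is only the lid's weight, since the jar would add about 3 N. I'm lifting to about 2 cm clear.

Request:
carry_out(targets=[[1, [0, 0, -0.004], [0, 0, 0]], [1, [0, 0, -0.008], [0, 0, 0]], [1, [0, 0, -0.012], [0, 0, 0]], [1, [0, 0, -0.016], [0, 0, 0]], [1, [0, 0, -0.02], [0, 0, 0]], [1, [0, 0, -0.024], [0, 0, 0]], [1, [0, 0, -0.028], [0, 0, 0]], [1, [0, 0, -0.0305], [0, 0, 0]], [1, [0, 0, -0.0305], [0, 0, 0]], [1, [0, 0, -0.0305], [0, 0, 0]], [1, [0, 0, -0.0305], [0, 0, 0]], [1, [0, 0, -0.0305], [0, 0, 0]]])

```text
time_s: 14.2
eef_pos: [0.4609, 0.1159, 0.1378]
tool_rot: [-3.141, -0.0, 2.217]
ft_force: [0.0, -0.0, 0.1]
opening: 0.0601
gripper_force: 30.0
```

```bash
python3 - <<'E'
from h import *
grab('side','s5');grab('scene','sc5');o=bot.get_obs();print(o['eef_pos'],o['tool_rot'],o['ft_force'],o['gripper_force'])
a=load('s5')['im'][170:290,180:320];b=load('sc5')['im'][200:380,240:410]
a=cv2.resize(a,(400,343),interpolation=cv2.INTER_CUBIC);b=cv2.resize(b,(400,424),interpolation=cv2.INTER_CUBIC);m=np.zeros((424,800,3),np.uint8);m[:343,:400]=a;m[:,400:]=b
cv2.imwrite('pics/m5.png',m[:,:,::-1])
E
```

```text
[0.46093595 0.11593524 0.13791374] [-3.14138011e+00 -5.80570338e-05  2.21655289e+00] [ 0.44075261 -0.64877157  0.11037351] 29.999899913091213
```

View pics/m5.png

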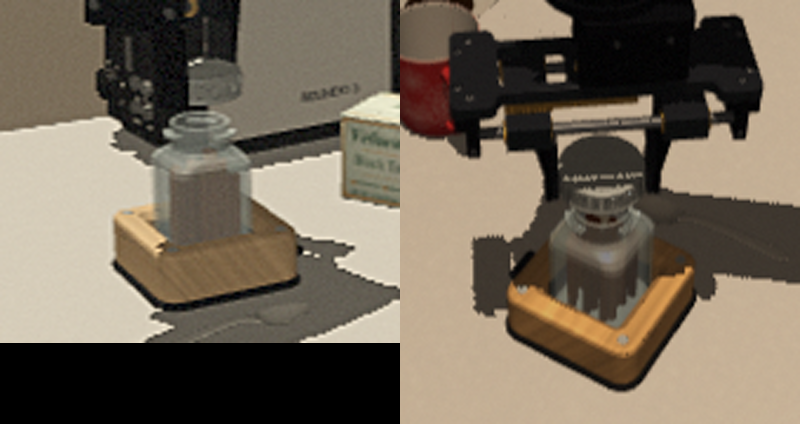

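The lid is off and level about 2 cm above the mouth. Its right edge is at the same column (243) as when it was shut, so it is still on the axis, with its left part hidden by a finger. The jar is still home.

```bash
python3 -c "
from workcell import bot
print(bot.sign_off())"
```

```text
the job is handed in; nothing more can be done
None
```

I set the jar fully home in the holder, twisted the lid free and handed the job in with the lid held level about 2 cm above the mouth; sign-off returned no verdict.

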